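# Latch the wide bib tub

## Task

The lid of the wider of the two tubs is only resting on its springy seal. Swing that tub's wire loop over the keeper on the front of its lid, then press the latch lever down flat so that the loop pulls the lid tight, and let go. Leave the latch of the narrower tub as it is.

Things in the scene. Friction and masses are not known exactly. Their poses are not given: they have to be found in the camera images.
- wide_tub: The wider white tub, fixed, 260 mm wide (y), 280 mm deep. Origin under its centre on the counter; x points back from its ledge over its lid, z up. Its front part is a ledge 60 mm high and 110 mm deep that carries the latch; the grey lid behind has its top 108 mm up when tight. The lever's hinge axis runs along y at x = -75 mm, y = 0, z = 88 mm. The other tub is 150 mm wide, with the same latch.
- wide_keeper (a point): Wide tub's keeper: steel upright plate, 26 mm wide, 4 mm thick, top 9 mm above this point, with a flat seat 3 mm below it reaching 16 mm behind it, at the middle of the lid's front edge. The point is where the middle of the loop's bar lies when pulled tight, just behind the plate. Axes as the tub's (tipping with the lid). At the start it is 43 mm behind and 37 mm above the lever's hinge.
- wide_loop_bar (a point): Middle of the cross bar of the wide tub's wire loop: steel, 6 mm thick, bar 60 mm long, two legs 80 mm long hinged freely on the lever 28 mm from its hinge. It starts leaning against a stop 15 to 30 degrees past upright, away from the lid, bar higher than the lever's end. Pushed towards the lid past upright, it falls over the keeper by its own weight, onto the seat up to 14 mm behind the plate.
- wide_lever_end (a point): Free end of the wide tub's lever, mid upper face: steel plate 26 mm wide, 5 mm thick, 68 mm long from its hinge, upper face 4.5 mm off the hinge axis. x along it to the hinge, z out of the upper face. Starts 64 to 74 degrees up, leaning away from the lid; down, it is level against a stop. Stays where left; with the loop hooked it takes under 12 N near its end, then stays over centre.
- wide_lid (a joint): Angle of the wide tub's lid about the hinge on its rear edge, rad: 0 is pressed right onto the rim, about 0.043 as it rests on the springy seal at the start (front edge 7 mm too high). About 0.01 when properly latched. It cannot open beyond 0.07.
- narrow_lever_end (a point): The same point on the lever of the narrower tub, which is to be left alone.

How it is judged:
By the outcome, as a careful person would: the job done as asked, in the order asked, and still so for the second after the job is handed in, with the robot touching nothing.
It also fails if it takes over 38 s, if anything falls off the work surface, if the arm or the gripper's body presses on something with over 40 N, if the wrist force passes 120 N, or if a joint passes its speed limit or range.

## Robot

A 6-joint arm with a two-finger parallel gripper is mounted at the origin on the work surface. World frame = base frame: x ahead of the robot, y to its left, z up, the work surface at z = 0. Lengths are in m, angles in degrees, forces in N, time in s.
With the tool pointing down it reaches from about 0.4 to 0.825 m from the base axis. Payload 7 kg.
Tool frame: the origin (TCP) lies between the finger pads; the fingertips stand 19 mm ahead of it and the grasp point (between the pads) is the TCP; z points along the fingers, y is the line along which they close (so a half turn about z gives the same grasp; the last joint's range is limited). The gripper opens to 88 mm and grips with 3 to 60 N. Pads are 19 mm wide; open, the fingers measure 130 mm over their backs; the gripper's body (78 mm by 193 mm) begins 47 mm behind the grasp point.
Start: joints at [86.58, 20.546, 0.682, 0, -70.136, -16.507], TCP at [0.23, 0.635, 0.225] pointing down, gripper open.
Joint ranges: [-176.03, 176.03], [-82.01, 121.73], [-58.28, 71.71], [-173.87, 95.51], [-174.79, -0.11], [-173.66, 173.66]. Speed limits (degrees/s): [136.94, 136.94, 172.46, 180, 180, 180].

## Interface

Orientations are given as [roll, pitch, yaw] about the fixed x, y, z axes, in that order (R = Rz(yaw) Ry(pitch) Rx(roll)).
In Python, from plant import get_obs, snapshot, close_job, spot_in, spot_point gives the robot as it stands.
- The arm moves only by the tool play_rows, never from a script. Its argument "plan" is a list of rows, each a list of 6 numbers: the shift along the tool's x, y, z in cm, then the turn, a rotation vector about the tool's x, y, z in degrees. A call has 1 to 20 rows; each row shifts and turns the commanded pose from where the row before left it, along the tool's axes as they then stand; what a row does not reach is not made up. A row lasts 1/12 s, in which the tool goes at most 41.7 mm and 7.16 degrees, less where a joint would pass 70% of its speed; a pose out of reach is approached as far as the arm can. A call is refused whole if a number of a shift passes 4.17 or a number of a turn 7.16, either way. A call with a gripper value outside its range is refused whole. "grip" is the finger opening in cm, from 0 to 8.76, set as the call begins (left out, the last holds). The fingers move at their own pace and stop on an object; the grip force is fixed at half the most. Time passes only in rows, so rows that do not move let the fingers close. It gives the time, the measured TCP pose, the force, the opening and the grip force at its end, in the units of the state.
- get_obs(): the state, without advancing time (a new reading comes with each control period).
- snapshot(name): name is "side" or "top" or "wrist"; returns a dict with "frame" (400x640x3 uint8, red, green, blue), "fx", "fy", "cx", "cy" (pixels), "position" and "attitude" of the camera in the world. Camera axes: x right, y down, z forward; pixel columns grow to the right and rows downward; lengths in m; the calibration is good to about 2 mm. The wrist camera is an equidistant fisheye: a pixel r from the principal point sees the ray r / f radians off the axis. A picture is of the moment at which its call begins. There is no depth.
- close_job(): hands the job in; it is judged then, once.
Trained networks look in the newest picture that a camera, given by its name, has taken for a name from the list of things; names that differ only in an ending like _2 or _b are one class to them, and where a whole thing is asked for, a point or a joint stands for the part that bears it (a point fixed in the world has none). Each returns a list of dicts, best first, with "score" (0 to 1); they miss things now and then, are a little off and sometimes report something else, mostly with a low value. They report only what shows in the picture. A call takes as long as a camera call.
- spot_in(camera, thing): "position" ([x, y, z] in m, in world coordinates, good to about 4 mm: the middle of the surface that is visible of it).
- spot_point(camera, thing): "position" ([x, y, z] in m, in world coordinates, good to about 4 mm: a listed point, or the origin of a listed thing).
The state is a dict: "clock": time; "joint_pos": joint angles; "qvel": joint speeds; "tau": joint torques, N m; "tool_pos": TCP position; "orientation": TCP orientation; "force": force on the tool from outside, world axes, zero at the start; "moment": the same for the moment, N m; "opening": finger opening in m; "gripper_force": force on a finger pad.
Only numpy, scipy, OpenCV 4.12 (cv2) and the standard library are available. Lean on these libraries where they do the work, as an engineer would, in place of code of your own. Each camera call takes 0.05 s, during which the arm holds its last target. There are 200 camera calls.

## Working session

There is one attempt and no reset: what is moved stays moved. The work goes in short steps, Python scripts to look and compute and a tool call to move; the robot and the scene stay as the last step left them, time stands still between calls to the robot, and variables do not carry over. Pictures are saved under pics/ and viewed, at most 10 in all, crops included, and the job is handed in when it is done.

Besides the shell and the picture viewer there is one more tool, called after "Request:" as name(argument=value, ...), one argument or row to a line, values as JSON. play_rows: Moves the arm, as the interface text tells. Its arguments: {"type":"object","properties":{"plan":{"type":"array","items":{"type":"array","items":{"type":"number"}}},"grip":{"type":"number"}},"required":["plan"]}

```bash
mkdir -p pics; cat > h.py <<'E'
import numpy as np, cv2
from plant import *
def look(cam,fn=None):
    s=snapshot(cam)
    if fn: cv2.imwrite('pics/'+fn,s['frame'][:,:,::-1])
    return s
def pts(cam,names):
    for n in names:
        for r in spot_point(cam,n)[:2]:
            print(cam,n,np.round(r['position'],4),round(r['score'],2))
E
python3 - <<'E'
from h import *
N=['wide_tub','wide_keeper','wide_loop_bar','wide_lever_end','narrow_lever_end']
for c in ['side','top']:
    s=look(c,c+'1.png'); print(c,s['position'],s['attitude'],s['fx'])
    pts(c,N)
o=get_obs(); print({k:o[k] for k in ('clock','tool_pos','orientation','force','opening')})
E
```

```text
side [ 0.1154502  -0.49202947  0.52621205] [-122.46240629   -1.28829934  -44.15934392] 397.90677201865145
side wide_tub [ 0.5723  0.2531 -0.0068] 0.97
side wide_keeper [0.5428 0.2489 0.121 ] 0.67
side wide_loop_bar [0.432  0.2244 0.1649] 0.65
side wide_lever_end [0.4761 0.23   0.1528] 0.76
side narrow_lever_end [ 0.5262 -0.1964  0.1546] 0.56
top [ 0.50906316 -0.02628288  1.01512689] [-174.1984486    -0.37986845  -90.8815317 ] 422.071058917654
top wide_tub [ 0.5721  0.2556 -0.0009] 0.79
top wide_tub [0.4331 0.2217 0.1655] 0.65
top wide_keeper [0.5426 0.2515 0.1254] 0.74
top wide_loop_bar [0.4341 0.2218 0.1643] 0.71
top wide_loop_bar [ 0.523  -0.1967  0.1553] 0.34
top wide_lever_end [0.474  0.2311 0.1483] 0.82
top narrow_lever_end [0.4344 0.2194 0.1644] 0.46
{'clock': 0.6, 'tool_pos': array([0.23007983, 0.63453685, 0.22546479]), 'orientation': array([ 1.79998859e+02, -3.23641637e-04, -1.99280154e+01]), 'force': array([ 0.33382245, -0.60435621,  0.52566897]), 'opening': 0.08781832933456317}
```

View pics/side1.png

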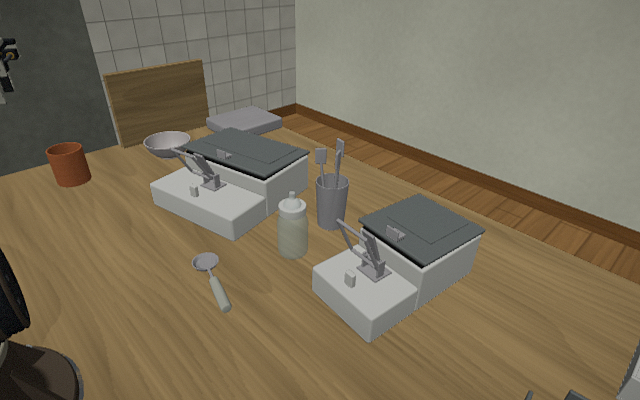

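View pics/top1.png

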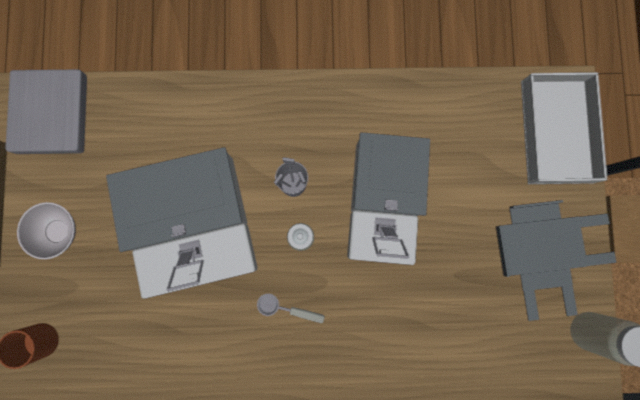

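The images show the wide tub on the left. In the top view its latch is at about (185,265) and its keeper at about (178,230). The detections agree with this, so I'll fix the tub's yaw and work out the first waypoint.

```bash
cat >> h.py <<'E'
from scipy.spatial.transform import Rotation as Ro
def ray(s,uv,z):
    R=Ro.from_euler('xyz',s['attitude'],degrees=True).as_matrix()
    d=R@np.array([(uv[0]-s['cx'])/s['fx'],(uv[1]-s['cy'])/s['fy'],1]); p=np.array(s['position'])
    return p+d*(z-p[2])/d[2]
def rel(p,O=np.array([.572,.254,0]),yaw=13.5):
    # world -> hinge frame (mm): x toward lid, z up
    return np.round((Ro.from_euler('z',-yaw,degrees=True).apply(np.array(p)-O)-[-.075,0,.088])*1000,1)
def go(tip,O=np.array([.572,.254,0]),yaw=13.5):
    # tip position (mm, hinge frame) -> tool-frame shift cm for tool pointing down
    o=get_obs(); w=Ro.from_euler('z',yaw,degrees=True).apply(np.array(tip)/1000+[-.075,0,.088])+O+[0,0,.019]
    R=Ro.from_euler('xyz',o['orientation'],degrees=True)
    print('target',np.round(w,4),'shift cm in tool',np.round(R.inv().apply(w-o['tool_pos'])*100,2),'rpy',np.round(o['orientation'],2))
E
python3 - <<'E'
from h import *
s=look('top')
c=[ray(s,u,.06) for u in [(141,297),(255,272)]]+[ray(s,u,.112) for u in [(119,249),(244,227)]]
for a,b in [(0,1),(2,3)]:
    d=c[a]-c[b]; print(np.round(c[a],3),np.round(c[b],3),np.degrees(np.arctan2(-d[0],d[1])))
for p in [(.5427,.2502,.123),(.433,.223,.1646),(.475,.2305,.1505)]: print(rel(p))
go((-95,0,72))
E
```

```text
[0.401 0.348 0.06 ] [0.452 0.095 0.06 ] 11.373530042356224
[0.508 0.377 0.112] [0.55  0.112 0.112] 9.14700676176554
[45.6  3.1 35. ]
[-67.4   2.3  76.6]
[-24.8  -0.2  62.5]
target [0.4067 0.2143 0.179 ] shift cm in tool [30.93 33.49  4.65] rpy [-180.      0.    -19.92]
```

Request:
play_rows(
  plan=[
    [2.5,2.7,0,0,0,0],
    [2.5,2.7,0,0,0,0],
    [2.5,2.7,0,0,0,0],
    [2.5,2.7,0,0,0,0],
    [2.5,2.7,0,0,0,0],
    [2.5,2.7,0,0,0,0],
    [2.5,2.7,0,0,0,-6.5],
    [2.5,2.7,0,0,0,-6.5],
    [2.5,2.7,0,0,0,-6.5],
    [2.5,2.7,0,0,0,-6.5],
    [0,0,0,0,0,-6.5],
    [0,0,0,0,0,0],
  ],
  grip=0,
)

```text
clock: 1.65
tool_pos: [0.395, 0.3074, 0.2258]
orientation: [-180.0, -0.0, 12.5]
force: [0.2, 0.9, -0.1]
opening: 0.0129
gripper_force: 0.0
```

```bash
python3 - <<'E'
from h import *
look('wrist','w1.png'); look('top')
N=['wide_keeper','wide_loop_bar','wide_lever_end']
for c in ['wrist','top']: pts(c,N)
go((-95,0,68),yaw=12.5); print(get_obs()['opening'],get_obs()['force'],get_obs()['clock'])
E
```

```text
wrist wide_keeper [0.5443 0.2521 0.1227] 0.59
wrist wide_loop_bar [0.4335 0.2222 0.17  ] 0.9
wrist wide_lever_end [0.4771 0.2331 0.1485] 0.78
top wide_keeper [0.5433 0.2488 0.1223] 0.86
top wide_loop_bar [0.4343 0.2206 0.1634] 0.69
top wide_lever_end [0.4711 0.2306 0.1556] 0.86
target [0.406  0.2172 0.175 ] shift cm in tool [-0.76  9.28  5.04] rpy [1.7999e+02 1.0000e-02 1.2410e+01]
0.0006714799788100235 [-0.58203594  0.08479093  0.49618956] 2.05
```

Request:
play_rows(
  plan=[
    [-0.3,3.1,0,0,0,0],
    [-0.4,3.1,0,0,0,0],
    [0,3.1,0,0,0,0],
    [0,0,2.0,0,0,0],
    [0,0,2.0,0,0,0],
    [0,0,1.0,0,0,0],
    [0,0,0,0,0,0],
  ],
)

```text
clock: 2.63
tool_pos: [0.406, 0.2158, 0.1735]
orientation: [179.9, 0.2, 12.4]
force: [-0.6, 0.3, -0.2]
opening: 0.0005
gripper_force: 0.0
```

```bash
python3 - <<'E'
from h import *
look('side')
pts('side',['wide_loop_bar','wide_lever_end'])
s=look('wrist','w2.png'); pts('wrist',['wide_loop_bar','wide_lever_end'])
o=get_obs();print(o['tool_pos'],o['force'],rel(o['tool_pos']-[0,0,.019]))
E
```

```text
side wide_loop_bar [0.4275 0.2267 0.1661] 0.77
side wide_lever_end [0.4729 0.2274 0.154 ] 0.74
wrist wide_loop_bar [0.4337 0.2261 0.1705] 0.6
wrist wide_lever_end [0.4719 0.2331 0.1547] 0.79
[0.40744231 0.21729272 0.17631358] [ 0.3945965  -0.0367534   0.29583772] [-93.6   2.7  69.3]
```

View pics/w2.png

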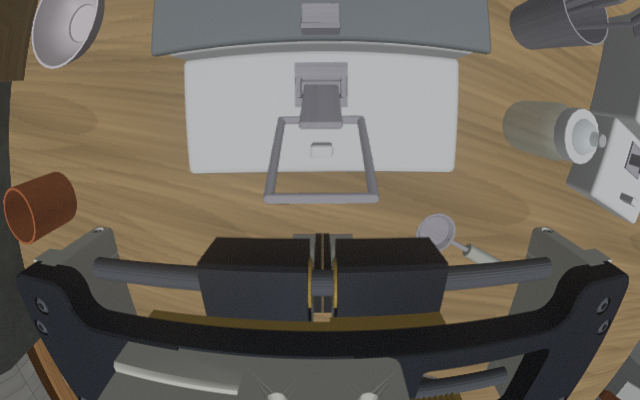

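The picture shows the closed fingers centred on the loop bar, which runs from about (268,198) to (376,198), and square to it. Next I push it over the lever towards the lid.

Request:
play_rows(
  plan=[
    [0.5,0,0,0,0,0],
    [0.5,0,0,0,0,0],
    [0.5,0,0,0,0,0],
    [0.5,0,-0.2,0,0,0],
    [0.5,0,-0.2,0,0,0],
    [0.5,0,-0.2,0,0,0],
    [0.5,0,-0.2,0,0,0],
    [0.5,0,-0.1,0,0,0],
    [0.5,0,0,0,0,0],
    [0.5,0,0,0,0,0],
    [0.5,0,0,0,0,0],
    [0.5,0,0,0,0,0],
    [0.5,0,0,0,0,0],
    [0,0,0,0,0,0],
    [0,0,0,0,0,0],
    [0,0,0,0,0,0],
  ],
)

```text
clock: 4.27
tool_pos: [0.4704, 0.2304, 0.1843]
orientation: [180.0, 0.0, 12.4]
force: [1.5, 1.5, 0.4]
opening: 0.0006
gripper_force: 0.0
```

```bash
python3 - <<'E'
from h import *
N=['wide_keeper','wide_loop_bar','wide_lever_end']
for c in ['side','top','wrist']: look(c,c+'3.png'); pts(c,N)
o=get_obs();print(o['tool_pos'],o['force'],rel(o['tool_pos']-[0,0,.019]))
i=cv2.imread('pics/side3.png')[110:250,130:330]; j=cv2.imread('pics/wrist3.png')
cv2.imwrite('pics/c3.png',np.vstack([cv2.resize(i,(400,280)),cv2.resize(j,(400,250))]))
E
```

```text
side wide_keeper [0.5392 0.2493 0.1228] 0.93
side wide_keeper [0.4749 0.2304 0.1507] 0.28
side wide_loop_bar [0.4329 0.2264 0.1639] 0.53
side wide_lever_end [0.4762 0.2312 0.1518] 0.95
top wide_keeper [0.4367 0.2209 0.166 ] 0.71
top wide_keeper [0.5454 0.2479 0.1222] 0.64
top wide_loop_bar [0.4332 0.2225 0.1665] 0.57
top wide_lever_end [0.4721 0.2321 0.153 ] 0.73
wrist wide_keeper [0.5415 0.2552 0.1244] 0.68
wrist wide_lever_end [0.4753 0.236  0.1521] 0.79
[0.47056569 0.23054068 0.18448856] [-0.97489142 -0.00121695 -0.15437661] [-29.1   0.9  77.5]
```

View pics/c3.png

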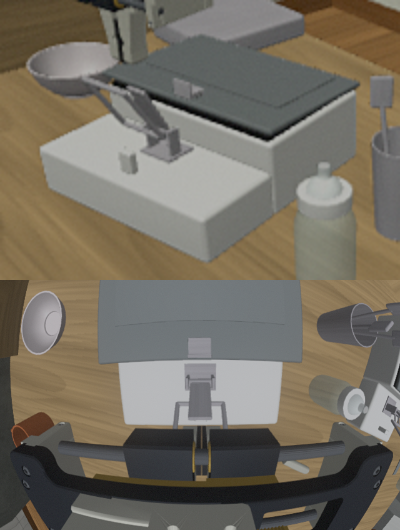

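The loop is still leaning out at its stop: the fingertips slid over the bar. I'll lift, go back and push lower this time.

Request:
play_rows(
  plan=[
    [0,0,-2,0,0,0],
    [0,0,-1,0,0,0],
    [-2.3,0,0,0,0,0],
    [-2.3,0,0,0,0,0],
    [-2.3,0,0,0,0,0],
    [0,0,2.2,0,0,0],
    [0,0,2.4,0,0,0],
    [0,0,0,0,0,0],
  ],
)

```text
clock: 5.53
tool_pos: [0.4012, 0.2143, 0.1656]
orientation: [179.9, 0.2, 12.4]
force: [-0.1, -1.4, -0.6]
opening: -0.0001
gripper_force: 0.0
```

Request:
play_rows(
  plan=[
    [0.6,0,0,0,0,0],
    [0.5,0,0,0,0,0],
    [0.5,0,0,0,0,0],
    [0.5,0,0,0,0,0],
    [0.5,0,0,0,0,0],
    [0.5,0,0,0,0,0],
    [0,0,0,0,0,0],
  ],
)

```text
clock: 6.12
tool_pos: [0.4347, 0.2229, 0.1687]
orientation: [-180.0, -0.0, 12.4]
force: [-0.2, 0.4, 1.0]
opening: 0.0005
gripper_force: 0.4
```

```bash
python3 - <<'E'
from h import *
N=['wide_loop_bar','wide_lever_end']
for c in ['side','top','wrist']: look(c,c+'4.png'); pts(c,N)
o=get_obs();print(o['tool_pos'],o['force'],rel(o['tool_pos']-[0,0,.019]))
i=cv2.imread('pics/side4.png')[110:250,130:330]; j=cv2.imread('pics/wrist4.png')
cv2.imwrite('pics/c4.png',np.vstack([cv2.resize(i,(400,280)),cv2.resize(j,(400,250))]))
E
```

```text
side wide_loop_bar [0.4426 0.2284 0.1631] 0.7
side wide_lever_end [0.4567 0.2262 0.1441] 0.78
side wide_lever_end [ 0.5224 -0.1956  0.1553] 0.48
top wide_loop_bar [0.445  0.2228 0.1639] 0.6
top wide_lever_end [0.4556 0.229  0.1457] 0.64
wrist wide_loop_bar [0.4434 0.2274 0.1678] 0.87
[0.43330205 0.22229955 0.16845592] [-0.40456434 -0.34007511  0.63298266] [-67.3   1.6  61.5]
```

View pics/c4.png

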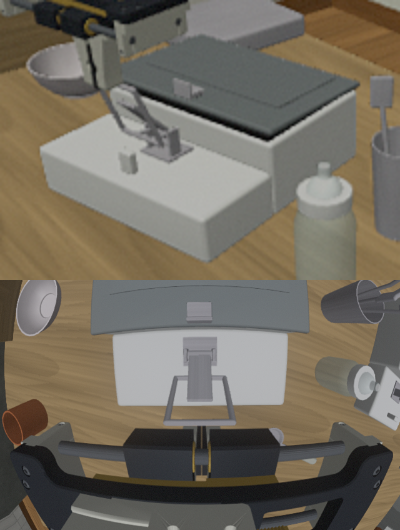

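The bar is now on the fingers at about (200,422) in the crop. The lever was dragged lower, to about 54°, so I'll set the tip lower to push both the bar and the lever end back towards upright.

Request:
play_rows(
  plan=[
    [0,0,0.8,0,0,0],
    [0,0,0.8,0,0,0],
    [0.4,0,0,0,0,0],
    [0.4,0,0,0,0,0],
    [0.4,0,0,0,0,0],
    [0.4,0,0,0,0,0],
    [0.4,0,0,0,0,0],
    [0.4,0,0,0,0,0],
    [0.4,0,0,0,0,0],
    [0,0,0,0,0,0],
  ],
)

```text
clock: 7.4
tool_pos: [0.4616, 0.2286, 0.1525]
orientation: [180.0, -0.0, 12.4]
force: [0.8, -0.5, 0.2]
opening: 0.0005
gripper_force: 0.0
```

```bash
python3 - <<'E'
from h import *
N=['wide_loop_bar','wide_lever_end']
for c in ['side','top','wrist']: look(c,c+'5.png'); pts(c,N)
o=get_obs();print(o['tool_pos'],o['force'],rel(o['tool_pos']-[0,0,.019]))
i=cv2.imread('pics/side5.png')[110:250,130:330]; j=cv2.imread('pics/wrist5.png')
cv2.imwrite('pics/c5.png',np.vstack([cv2.resize(i,(400,280)),cv2.resize(j,(400,250))]))
E
```

```text
side wide_loop_bar [0.4716 0.2369 0.1701] 0.66
top wide_lever_end [0.4563 0.2272 0.1405] 0.4
wrist wide_loop_bar [0.4739 0.2352 0.1724] 0.64
wrist wide_lever_end [0.4568 0.2312 0.1413] 0.96
[0.4606937  0.22838291 0.15253831] [ 0.37901689  1.0615599  -0.05833964] [-39.2   1.1  45.5]
```

View pics/c5.png

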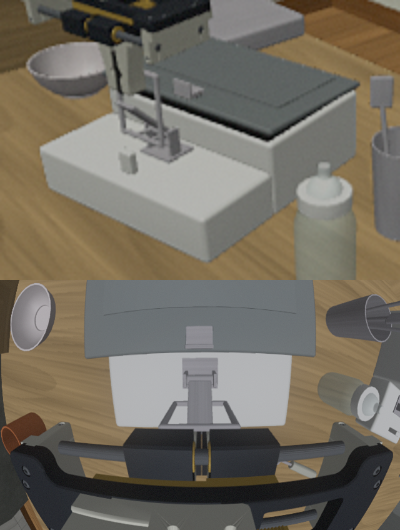

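```bash
python3 - <<'E'
from h import *
s=look('side'); o=get_obs()
R=Ro.from_euler('xyz',s['attitude'],degrees=True)
def pr(p):
    c=R.inv().apply(np.array(p)-s['position']); return (s['fx']*c[0]/c[2]+s['cx'],s['fy']*c[1]/c[2]+s['cy'])
im=s['frame'][:,:,::-1]; x0,y0,k=140,100,8
c=cv2.resize(im[y0:y0+70,x0:x0+90],None,fx=k,fy=k,interpolation=cv2.INTER_CUBIC)
H=Ro.from_euler('z',13.5,degrees=True)
def d(p,col):
    u=pr(p); q=(int((u[0]-x0+.5)*k),int((u[1]-y0+.5)*k)); cv2.circle(c,q,4,col,-1)
d(o['tool_pos']-[0,0,.019],(0,0,255)); d(H.apply([-.075,0,.088])+[.572,.254,0],(0,255,0)); d((.4568,.2292,.141),(255,0,0)); d((.473,.235,.171),(0,255,255))
cv2.imwrite('pics/z5.png',c)
E
```

```text
(no output)
```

View pics/z5.png

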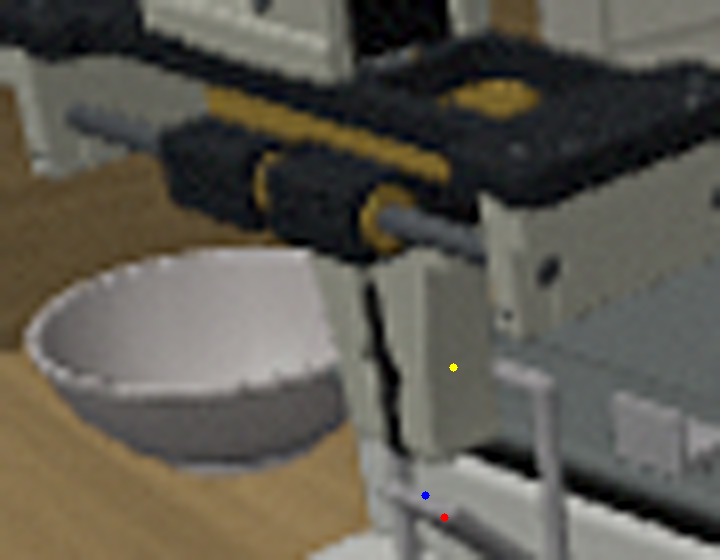

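The loop is now nearly upright, with its bar against the fingers at about (495–550,375). I'll push on a little so that it tips over.

Request:
play_rows(
  plan=[
    [0.3,0,0,0,0,0],
    [0.3,0,0,0,0,0],
    [0.3,0,0,0,0,0],
    [0.3,0,0,0,0,0],
    [0,0,0,0,0,0],
    [0,0,0,0,0,0],
    [0,0,0,0,0,0],
  ],
)

```text
clock: 8.48
tool_pos: [0.4725, 0.2309, 0.1524]
orientation: [180.0, 0.0, 12.4]
force: [-0.4, 0.4, 0.7]
opening: 0.0004
gripper_force: 0.0
```

```bash
python3 - <<'E'
from h import *
N=['wide_keeper','wide_loop_bar','wide_lever_end']
for c in ['side','top','wrist']: look(c,c+'6.png'); pts(c,N)
o=get_obs();print(o['tool_pos'],o['force'],rel(o['tool_pos']-[0,0,.019]))
i=cv2.imread('pics/side6.png')[105:205,140:240]; j=cv2.imread('pics/wrist6.png')[60:360,200:450]
cv2.imwrite('pics/c6.png',np.hstack([cv2.resize(i,(400,400),interpolation=2),cv2.resize(j,(333,400))]))
E
```

```text
side wide_keeper [0.5411 0.2472 0.1217] 0.9
side wide_loop_bar [0.4991 0.2425 0.1623] 0.45
side wide_lever_end [0.4547 0.2262 0.1425] 0.85
top wide_keeper [0.5431 0.2486 0.1224] 0.78
top wide_loop_bar [0.5225 0.241  0.1459] 0.58
top wide_lever_end [0.4563 0.2264 0.1419] 0.61
wrist wide_keeper [0.5426 0.25   0.1224] 0.79
wrist wide_keeper [0.5325 0.2451 0.137 ] 0.19
wrist wide_loop_bar [0.5372 0.2472 0.1398] 0.56
[0.47251312 0.23096379 0.15248146] [ 0.12504515  0.11758191 -0.33785147] [-27.1   0.8  45.5]
```

View pics/c6.png

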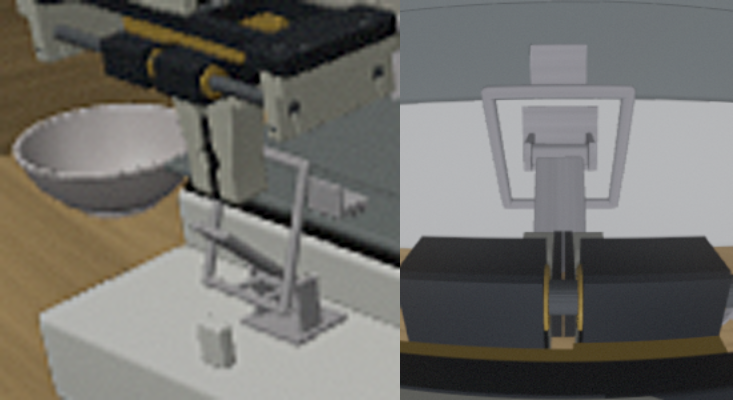

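The loop has tipped and was falling towards the keeper as the pictures were taken: bar at about (270–300,155) in the side crop, keeper at about (325,195). The visible fingertips sit about 15 mm higher than I computed, above the lever. Now I check where the bar landed.

Request:
play_rows(
  plan=[
    [0,0,-1.5,0,0,0],
    [0,0,-2,0,0,0],
    [0,0,0,0,0,0],
  ],
)

```text
clock: 9.33
tool_pos: [0.4742, 0.232, 0.1909]
orientation: [-179.9, -0.3, 12.4]
force: [0.1, 0.9, -0.1]
opening: 0.0007
gripper_force: 0.0
```

```bash
python3 - <<'E'
from h import *
N=['wide_keeper','wide_loop_bar','wide_lever_end']
for c in ['side','top','wrist']: look(c,c+'7.png'); pts(c,N)
o=get_obs();print(o['tool_pos'],o['force'],rel(o['tool_pos']-[0,0,.019]))
i=cv2.imread('pics/side7.png')[105:205,140:240]; j=cv2.imread('pics/wrist7.png')[60:360,200:450]
cv2.imwrite('pics/c7.png',np.hstack([cv2.resize(i,(440,440),interpolation=2),cv2.resize(j,(350,440))]))
E
```

```text
side wide_keeper [0.5417 0.2496 0.1219] 0.81
side wide_loop_bar [0.5307 0.2501 0.1331] 0.73
top wide_keeper [0.5425 0.2509 0.1221] 0.78
top wide_loop_bar [0.5362 0.2472 0.1359] 0.6
top wide_lever_end [0.4565 0.2262 0.1441] 0.74
wrist wide_keeper [0.5427 0.2531 0.1234] 0.57
wrist wide_loop_bar [0.5343 0.2478 0.1399] 0.59
wrist wide_lever_end [0.4552 0.2287 0.1402] 0.92
[0.47244401 0.23089131 0.18723382] [ 0.5509163  -0.29211404 -0.02688846] [-27.2   0.8  80.2]
```

View pics/c7.png

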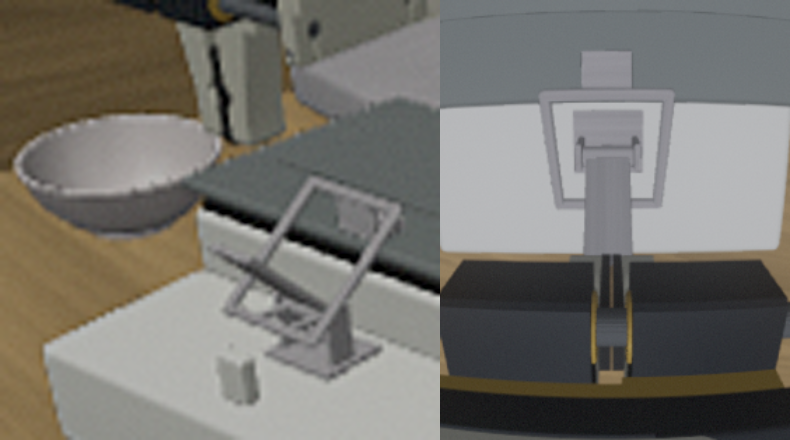

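The bar is resting on top of the keeper plate, because the lever sits too low at about 52°. Raising the lever should slide the bar back and drop it in. First I find out where the fingertips really end.

```bash
python3 - <<'E'
from h import *
s=look('side'); o=get_obs()
R=Ro.from_euler('xyz',s['attitude'],degrees=True); T=Ro.from_euler('xyz',o['orientation'],degrees=True)
print(o['tool_pos'])
for dx in (-.0095,0):
  for dz in (-.01,0,.01,.019):
    c=R.inv().apply(o['tool_pos']+T.apply([dx,0,dz])-s['position']); print(dx,dz,np.round([s['fx']*c[0]/c[2]+s['cx'],s['fy']*c[1]/c[2]+s['cy']],1))
print('gap bottom seen approx',140+222/4.4,105+135/4.4)
for p in [(.4558,.2275,.142),(.5345,.248,.137),(.5423,.2505,.1225)]: print(rel(p))
go((-80,0,30))
E
```

```text
[0.47248325 0.23091343 0.18732088]
-0.0095 -0.01 [191.6 135.9]
-0.0095 0 [192.3 140.4]
-0.0095 0.01 [193.  144.9]
-0.0095 0.019 [193.6 148.8]
0 -0.01 [195.2 134.4]
0 0 [195.8 138.9]
0 0.01 [196.5 143.3]
0 0.019 [197.1 147.3]
gap bottom seen approx 190.45454545454544 135.6818181818182
[-44.2   1.4  54. ]
[37.1  2.9 49. ]
[45.3  3.5 34.5]
target [0.4213 0.2178 0.137 ] shift cm in tool [-5.28  0.18  5.03] rpy [1.7999e+02 1.0000e-02 1.2400e+01]
```

Request:
play_rows(
  plan=[
    [-2,0,0,0,0,0],
    [-2,0,0,0,0,0],
    [-1.8,0,0,0,0,0],
    [0,0,0,0,0,0],
    [0,0,0,0,0,0],
    [0,0,2,0,0,0],
    [0,0,2,0,0,0],
    [0,0,1.7,0,0,0],
    [0,0,0,0,0,0],
  ],
)

```text
clock: 10.73
tool_pos: [0.415, 0.2173, 0.1275]
orientation: [179.8, 0.2, 12.4]
force: [0.1, 0.2, -1.0]
opening: 0.0
gripper_force: 0.0
```

Request:
play_rows(
  plan=[
    [1.0,0,0,0,0,0],
    [1.0,0,0,0,0,0],
    [0.6,0,0,0,0,0],
    [0.5,0,0,0,0,0],
    [0.4,0,0,0,0,0],
    [0.4,0,0,0,0,0],
    [0.4,0,0,0,0,0],
    [0.4,0,0,0,0,0],
    [0.3,0,0,0,0,0],
    [0,0,0,0,0,0],
    [0,0,0,0,0,0],
  ],
)

```text
clock: 11.65
tool_pos: [0.4652, 0.2294, 0.1304]
orientation: [-180.0, -0.0, 12.4]
force: [0.6, -0.4, -0.3]
opening: 0.0005
gripper_force: 0.0
```

```bash
python3 - <<'E'
from h import *
N=['wide_keeper','wide_loop_bar','wide_lever_end']
for c in ['side','top','wrist']: look(c,c+'8.png'); pts(c,N)
o=get_obs();print(o['tool_pos'],o['force'],rel(o['tool_pos']))
i=cv2.imread('pics/side8.png')[105:205,140:240]; j=cv2.imread('pics/wrist8.png')[60:360,200:450]
cv2.imwrite('pics/c8.png',np.hstack([cv2.resize(i,(440,440),interpolation=2),cv2.resize(j,(350,440))]))
E
```

```text
side wide_keeper [0.5397 0.2488 0.1216] 0.55
side wide_loop_bar [0.5495 0.2561 0.1221] 0.69
side wide_lever_end [0.4795 0.2364 0.1559] 0.7
top wide_keeper [0.5453 0.2503 0.1219] 0.85
top wide_loop_bar [0.5536 0.2455 0.1221] 0.52
top wide_lever_end [0.4772 0.2297 0.1543] 0.54
wrist wide_keeper [0.5414 0.2514 0.1242] 0.89
wrist wide_loop_bar [0.5501 0.2501 0.1225] 0.86
wrist wide_lever_end [0.4805 0.2352 0.1527] 0.68
[0.46472246 0.22927805 0.13050865] [ 0.30753078 -0.28947336  0.29113062] [-35.1   1.   42.5]
```

The bar has dropped behind the keeper plate (x≈0.551, z≈0.122, against the keeper at 0.542), and the lever is back at about 71°. Next I go round to the lid side of the lever.

Request:
play_rows(
  plan=[
    [-1.3,0,0,0,0,0],
    [-1.2,0,0,0,0,0],
    [0,0,0,0,0,0],
    [0,0,-2.8,0,0,0],
    [0,0,-2.7,0,0,0],
    [0,0,0,0,0,0],
    [2.5,0,0,0,0,0],
    [2.5,0,0,0,0,0],
    [1.8,0,0,0,0,0],
    [0,0,0,0,0,0],
    [0,0,2,0,0,0],
    [0,0,1.9,0,0,0],
    [0,0,0,0,0,0],
    [0,0,0,0,0,0],
  ],
)

```text
clock: 13.42
tool_pos: [0.5061, 0.2379, 0.146]
orientation: [179.9, 0.1, 12.4]
force: [0.2, -0.8, 0.2]
opening: 0.0003
gripper_force: 0.0
```

```bash
python3 - <<'E'
from h import *
N=['wide_keeper','wide_loop_bar','wide_lever_end']
for c in ['side','top']: look(c,c+'9.png'); pts(c,N)
o=get_obs();print(o['clock'],o['tool_pos'],o['force'],rel(o['tool_pos']))
E
```

```text
side wide_keeper [0.5408 0.2483 0.1224] 0.6
side wide_loop_bar [0.5464 0.2521 0.1214] 0.73
side wide_lever_end [0.4795 0.2337 0.1547] 0.95
top wide_keeper [0.5444 0.2471 0.1207] 0.94
top wide_keeper [ 5.723e-01  2.532e-01 -5.000e-04] 0.59
top wide_loop_bar [0.5528 0.2472 0.1252] 0.65
top wide_lever_end [0.4775 0.235  0.1549] 0.41
13.8167 [0.50687662 0.23867911 0.14715146] [-1.14068176  0.35925735  0.87496192] [ 8.1  0.3 59.2]
```

Request:
play_rows(
  plan=[
    [-0.6,0,0.1,0,0,0],
    [-0.6,0,0.1,0,0,0],
    [-0.5,0,0.15,0,0,0],
    [-0.5,0,0.2,0,0,0],
    [-0.4,0,0.2,0,0,0],
    [-0.4,0,0.3,0,0,0],
    [-0.4,0,0.3,0,0,0],
    [-0.5,0,0.5,0,0,0],
    [-0.5,0,0.55,0,0,0],
    [0,0,0,0,0,0],
    [0,0,0,0,0,0],
  ],
)

```text
clock: 14.73
tool_pos: [0.4631, 0.2287, 0.1219]
orientation: [180.0, 0.1, 12.4]
force: [0.1, 0.4, 0.7]
opening: 0.0005
gripper_force: 0.0
```

```bash
python3 - <<'E'
from h import *
N=['wide_keeper','wide_loop_bar','wide_lever_end']
for c in ['side','top']: look(c,c+'10.png'); pts(c,N)
o=get_obs();print(o['clock'],o['tool_pos'],o['force'],rel(o['tool_pos']))
E
```

```text
side wide_keeper [0.5396 0.2479 0.1218] 0.8
side wide_loop_bar [0.5383 0.2528 0.1217] 0.6
side wide_lever_end [0.4433 0.2255 0.1278] 0.72
top wide_keeper [0.5414 0.2502 0.1213] 0.77
top wide_loop_bar [0.5381 0.2492 0.1185] 0.79
15.1333 [0.46382075 0.22902    0.12246689] [-0.18268252  0.25098227 -0.33308162] [-36.    1.   34.5]
```

Request:
play_rows(
  plan=[
    [-0.3,0,0.5,0,0,0],
    [-0.2,0,0.4,0,0,0],
    [-0.15,0,0.4,0,0,0],
    [-0.15,0,0.4,0,0,0],
    [-0.1,0,0.4,0,0,0],
    [0,0,0,0,0,0],
    [0,0,0,0,0,0],
  ],
)

```text
clock: 15.72
tool_pos: [0.4546, 0.2268, 0.1009]
orientation: [180.0, 0.1, 12.4]
force: [-0.0, -0.4, 0.2]
opening: 0.0002
gripper_force: 0.0
```

```bash
python3 - <<'E'
from h import *
N=['wide_keeper','wide_loop_bar','wide_lever_end']
for c in ['side','top']: look(c,c+'11.png'); pts(c,N)
o=get_obs();print(o['clock'],o['tool_pos'],o['force'],rel(o['tool_pos']))
E
```

```text
side wide_loop_bar [0.5371 0.2527 0.1134] 0.51
side wide_lever_end [0.4337 0.2235 0.1041] 0.71
side wide_lever_end [0.5419 0.2484 0.1165] 0.56
top wide_keeper [0.5421 0.2509 0.1196] 0.55
top wide_loop_bar [0.5377 0.2491 0.1159] 0.75
16.1167 [0.45498908 0.22706981 0.10150275] [-0.12510155 -0.13460783  0.51294092] [-45.1   1.1  13.5]
```

Request:
play_rows(
  plan=[
    [0,0,0.3,0,0,0],
    [0,0,0.3,0,0,0],
    [0,0,0.2,0,0,0],
    [0,0,0.2,0,0,0],
    [0,0,0,0,0,0],
    [0,0,0,0,0,0],
  ],
)

```text
clock: 16.62
tool_pos: [0.4548, 0.227, 0.0916]
orientation: [180.0, 0.0, 12.4]
force: [-2.7, -0.8, 6.0]
opening: 0.0007
gripper_force: 2.8
```

```bash
python3 - <<'E'
from h import *
N=['wide_keeper','wide_loop_bar','wide_lever_end']
for c in ['side','top','wrist']: look(c,c+'12.png'); pts(c,N)
o=get_obs();print(o['clock'],o['tool_pos'],o['force'],rel(o['tool_pos']))
E
```

```text
side wide_keeper [0.5416 0.2474 0.1186] 0.78
side wide_lever_end [0.4314 0.222  0.0963] 0.87
top wide_keeper [0.5437 0.2503 0.117 ] 0.76
top wide_loop_bar [0.5407 0.2498 0.1154] 0.62
top wide_lever_end [0.5413 0.2438 0.1165] 0.27
wrist wide_keeper [0.5412 0.2518 0.1192] 0.78
wrist wide_loop_bar [0.5388 0.2522 0.1208] 0.78
17.2167 [0.45482007 0.22698763 0.091624  ] [-2.92419867 -0.69235268  5.65542765] [-45.2   1.1   3.6]
```

Request:
play_rows(
  plan=[
    [0,0,0.1,0,0,0],
    [0,0,0.1,0,0,0],
    [0,0,0.1,0,0,0],
    [0,0,0,0,0,0],
    [0,0,0,0,0,0],
  ],
)

```text
clock: 17.63
tool_pos: [0.4549, 0.227, 0.091]
orientation: [180.0, -0.1, 12.5]
force: [-12.9, -3.0, 30.5]
opening: 0.0005
gripper_force: 15.5
```

The push came up hard against the stop (30 N), so the lever is flat. Lifting clear and checking.

Request:
play_rows(
  plan=[
    [0,0,-0.3,0,0,0],
    [0,0,-0.5,0,0,0],
    [0,0,-1.5,0,0,0],
    [0,0,-2.5,0,0,0],
    [0,0,-2.5,0,0,0],
    [-2,0,-2.5,0,0,0],
    [-2,0,0,0,0,0],
    [0,0,0,0,0,0],
  ],
)

```text
clock: 18.3
tool_pos: [0.4141, 0.218, 0.1877]
orientation: [-179.9, -0.1, 12.4]
force: [-1.5, -0.6, -1.0]
opening: 0.0003
gripper_force: 0.0
```

```bash
python3 - <<'E'
from h import *
N=['wide_keeper','wide_loop_bar','wide_lever_end','narrow_lever_end']
for c in ['side','top','wrist']: look(c,c+'13.png'); pts(c,N)
o=get_obs();print(o['clock'],o['tool_pos'],o['force'])
i=cv2.imread('pics/side13.png')[105:205,140:240]; j=cv2.imread('pics/wrist13.png')[20:320,200:450]
cv2.imwrite('pics/c13.png',np.hstack([cv2.resize(i,(440,440),interpolation=2),cv2.resize(j,(350,440))]))
E
```

```text
side wide_keeper [0.5427 0.2468 0.1154] 0.83
side wide_loop_bar [0.5364 0.2501 0.1146] 0.47
side wide_lever_end [0.4316 0.2212 0.0929] 0.93
side narrow_lever_end [ 0.5251 -0.1959  0.1554] 0.66
top wide_keeper [0.5432 0.2509 0.1164] 0.96
top wide_keeper [ 0.5711  0.2508 -0.0013] 0.67
top wide_loop_bar [0.5396 0.2444 0.1162] 0.49
top wide_lever_end [0.4285 0.225  0.0961] 0.91
top wide_lever_end [ 0.5209 -0.196   0.1544] 0.63
top narrow_lever_end [ 0.5222 -0.1977  0.1524] 0.77
wrist wide_keeper [0.5403 0.25   0.1145] 0.89
wrist wide_lever_end [0.4333 0.2272 0.0941] 0.95
19.05 [0.41593145 0.21848255 0.1863895 ] [0.38008372 0.18298769 0.10670421]
```

View pics/c13.png

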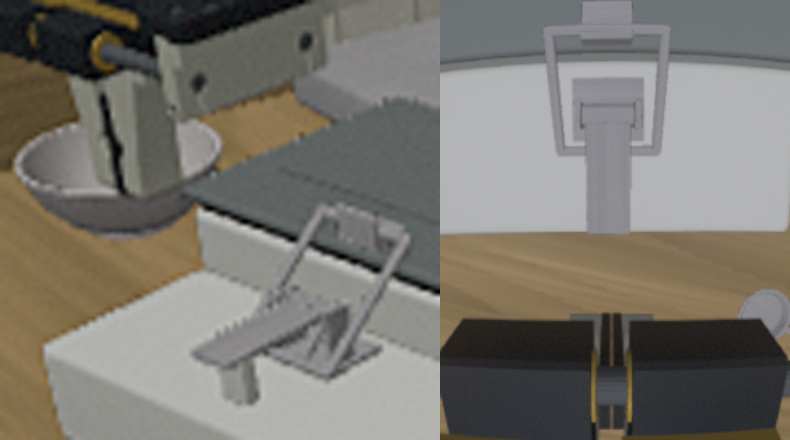

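The lever lies flat on its stop block at about (235,375). The loop is hooked over the keeper at about (360,225), and the lid's front edge is down by about 7 mm.

```bash
python3 -c "
from plant import close_job
print(close_job())"
```

```text
the job is handed in; nothing more can be done
None
```

The wide tub is latched: its loop is over the keeper, the lever is flat on its stop, the lid's front edge has come down about 7 mm, and the narrow tub's latch was not touched; the job was handed in at about 19 s.

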